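# Slide the drip tray home and start the coffee machine

## Robot

A 6-joint arm with a two-finger parallel gripper is mounted at the origin on a cart in front of the work surface, level with it; the furniture and walls round the work are solid. World frame = base frame: x ahead of the robot, y to its left, z up, the work surface at z = 0. Lengths are in m, angles in rad, forces in N, time in s.
With the tool pointing down it reaches from about 0.375 to 0.975 m from the base axis. Payload 3.8 kg.
Tool frame: the origin (TCP) lies on the centre line of the jaws, within the pads' length; the fingertips stand 14 mm ahead of it and the grasp point (between the pads) lies 5 mm behind it; z points along the fingers, y is the line along which they close (so a half turn about z gives the same grasp; the last joint's range is limited). The gripper opens to 85 mm and grips with 20 to 120 N. Pads are 22 mm wide; open, the fingers measure 114 mm over their backs; the gripper's body (76 mm by 85 mm) begins 54 mm behind the grasp point. The pads swing forward as they close: fully open they stand 13 mm farther back than shut.
Start: joints at [1.296, 0.264, 1.604, -0, 1.274, -0.037], TCP at [0.159, 0.656, 0.245] pointing down, gripper open.
Joint ranges: [-2.63, 2.63], [-0.94, 2.18], [0.31, 2.57], [-1.31, 4.45], [0, 2.66], [-2.55, 2.55]. Speed limits (rad/s): [2.57, 2.57, 3.14, 3.14, 3.14, 3.14].

## Interface

Orientations are given as a rotation vector (axis times angle).
In Python, from workcell import bot, eyes, spot_in gives the robot as it stands.
- The arm moves only by the tool carry_out, never from a script. Its argument "series" is text: rows parted by semicolons, each of 4 numbers parted by spaces: the shift along the world's x, y, z in m, then the turn about the world's z in degrees. In form: tx ty tz roll; .... A call has 1 to 20 rows; each row shifts and turns the commanded pose from where the row before left it; what a row does not reach is not made up. A row lasts 1/8 s, in which the tool goes at most 62.5 mm and 10.7 degrees, less where a joint would pass 70% of its speed; a pose out of reach is approached as far as the arm can. A call is refused whole if a number of a shift passes 0.0625 or a number of a turn 10.7, either way. A call with a gripper value outside its range is refused whole. "jaw" is the gripper command: -1 is shut, 1 is fully open, values between are in proportion, set as the call begins (left out, the last holds). The fingers move at their own pace and stop on an object; "grip_force" is the grip in N (left out, the last holds). Time passes only in rows, so rows that do not move let the fingers close. It gives the time, the measured TCP pose, the force, the opening and the grip force at its end, in the units of the state.
- bot.read_state(): the state, without advancing time (a new reading comes with each control period).
- eyes.read_camera(name): name is "side" or "top"; returns (picture, depth): 420x560x3 uint8, blue, green, red; 420x560 float32, m along the optical axis (not along the pixel's ray), 0 where there is no reading.
- eyes.get_calibration(name): a dict with "K" (3x3 intrinsics, pixels), "position" and "rotation" of the camera in the world. Camera axes: x right, y down, z forward; pixel columns grow to the right and rows downward; lengths in m; the calibration is good to about 2 mm. A picture is of the moment at which its call begins. get_calibration takes no time and is no camera call.
- bot.finish_job(): hands the job in; it is judged then, once.
Trained networks look in the newest picture that a camera, given by its name, has taken for a name from the list of things; names that differ only in an ending like _2 or _b are one class to them, and where a whole thing is asked for, a point or a joint stands for the part that bears it (a point fixed in the world has none). Each returns a list of dicts, best first, with "score" (0 to 1); they miss things now and then, are a little off and sometimes report something else, mostly with a low value. They report only what shows in the picture. A call takes as long as a camera call. They do not tell look-alikes from the thing itself.
- spot_in(camera, target): "rect" ([centre column, centre row, width, height] in pixels, round what is visible of it).
The state is a dict: "time": time; "q": joint angles; "joint_vel": joint speeds; "joint_torque": joint torques, N m; "tool_pos": TCP position; "tcp_rot": TCP orientation; "wrist_force": force on the tool from outside, world axes, zero at the start; "torque": the same for the moment, N m; "width": opening from 0.0 (shut) to 1.0 (fully open); "grip_force": force on a finger pad.
Only numpy, scipy, OpenCV 4.12 (cv2) and the standard library are available. Lean on these libraries where they do the work, as an engineer would, in place of code of your own. Each camera call takes 0.05 s, during which the arm holds its last target. There are 200 camera calls.

## Task

The coffee machine's drip tray has been left out on the worktop with a cup already standing on it. Gripping and lifting nothing, push the tray along the worktop with the fingers, in between the machine's two feet, until it is fully home against the machine and the cup stands under the spout; do it gently, so that the cup stays where it stands on the tray, and do not touch the cup. Then, and not before, press the orange brew button on top of the machine fully down and let it go, leaving the other things on the worktop alone.

Things in the scene. Friction and masses are not known exactly. Their poses are not given: they have to be found in the camera images.
- coffee_machine: cream and black pod coffee machine, fixed, 229 mm deep, 113 wide, 200 high (steel lever behind the button to 230). Origin on the worktop under the middle of the tower's front face; x to the machine's back, y to its side, z up; its mouth opens to its -x. The black head overhangs the mouth to x = -74 mm, from 128 mm up; the spout hangs below it
- drip_tray: loose cream drip tray with a steel slatted top, 125 mm long (its x), 80 wide (its y), 36 high, about 0.35 kg, upright corners rounded (14 mm). Origin at the centre of its underside, z up. Its +x end goes in first; the -x end, with a small steel plate, is its front. Fully home the +x end touches the tower: origin at x = -62.5 mm, y = 0 in the machine's frame, x axes parallel
- mouth (a point): middle of the mouth, 20 mm above the worktop, between the noses of the machine's two feet: straight, 14 mm thick, 40 mm high, rounded noses, inner faces at machine y = +-42 mm (84 mm clear, bare worktop between), from the tower's face (x = 0) to x = -107 mm; the tray at home stands 18 mm proud of them. A 300 mm high microwave stands along the far side of the way in, its face at world x = 0.61
- cup_center (a point): centre of the small cream espresso cup with red bands (60 mm across, 49 mm high, about 0.1 kg, loose), half-way up. It stands on the tray about 20 mm from the tray's middle toward +x, its handle out to the tray's +y side
- spout_tip (a point): lower end of the machine's spout, 42.5 mm in front of the tower's face and 108 mm above the worktop
- brew_button (a joint): travel of the orange brew button in m: 0 up, 0.005 fully down; spring-loaded, about 3.5 N takes it fully down, and it comes up by itself
- brew_button_top (a point): middle of the top of the round orange brew button (29 mm across, in a steel collar) on the machine's head; it is pressed straight down
- sugar_jar: bystander: sugar jar with black lid, 66 mm across, 110 mm high; origin under its middle
- milk_jug: bystander: steel milk jug, 119 x 84 x 99 mm; origin under its middle
- blue_mug: bystander: dark blue mug, 78 x 116 x 97 mm; origin under its middle
- fork: bystander: small steel fork lying flat, 193 mm long (its x), 26 mm wide; origin under its middle
- tablet_tin: bystander: small blue and white round tin, 54 mm across, 48 mm high; origin under its middle
- cup: the same espresso cup; origin under it, 11.5 mm from the cup's centre toward the handle; z up, handle toward its -y
Things that resemble listed ones, but are neither listed nor needed, are in the scene too. Leave any brown look-alike of the cup alone.

How it is judged:
By the outcome, as a careful person would: the job done as asked, in the order asked, and still so for the second after the job is handed in, with the robot touching nothing.
It also fails if it takes over 64 s, if anything falls off the work surface, if the arm or the gripper's body presses on something with over 40 N, if the wrist force passes 120 N, or if a joint passes its speed limit or range.

## Working session

There is one attempt and no reset: what is moved stays moved. The work goes in short steps, Python scripts to look and compute and a tool call to move; the robot and the scene stay as the last step left them, time stands still between calls to the robot, and variables do not carry over. Pictures are saved under pics/ and viewed, at most 10 in all, crops included, and the job is handed in when it is done.

Besides the shell and the picture viewer there is one more tool, called after "Request:" by a JSON object that holds its "fn" and its "kwargs", one argument or row to a line. carry_out: Moves the arm, as the interface text tells. Its arguments: {"type":"object","properties":{"series":{"type":"string"},"jaw":{"type":"number"},"grip_force":{"type":"number"}},"required":["series"]}

```bash
mkdir -p pics; cat > h.py <<'E'
import numpy as np, cv2
from workcell import bot, eyes, spot_in
def look(n,save=None):
    im,d=eyes.read_camera(n)
    if save: cv2.imwrite('pics/'+save,im)
    return im,d
def cloud(n,d):
    c=eyes.get_calibration(n);K=np.array(c['K']);R=np.array(c['rotation']);p=np.array(c['position'])
    if R.shape!=(3,3): R=cv2.Rodrigues(R)[0]
    v,u=np.mgrid[:d.shape[0],:d.shape[1]]
    P=np.stack([(u-K[0,2])/K[0,0]*d,(v-K[1,2])/K[1,1]*d,d],-1)@R.T+p
    P[d==0]=np.nan
    return P
E
python3 - <<'E'
from h import *
for n in('top','side'):
    im,d=look(n,n+'0.png');P=cloud(n,d);np.save(n+'P.npy',P)
    c=eyes.get_calibration(n);print(n,np.round(c['position'],3),np.round(c['rotation'],3).tolist(),c['K'][0][0])
    for t in('coffee_machine','drip_tray','cup','brew_button','spout_tip','sugar_jar','milk_jug','blue_mug','fork','tablet_tin'):
        for r in spot_in(n,t)[:3]:
            x,y,w,h=r['rect'];i,j=int(np.clip(y,0,419)),int(np.clip(x,0,559))
            print(t,round(r['score'],2),np.round(r['rect']).tolist(),np.round(P[i,j],3))
print(bot.read_state())
E
```

```text
top [ 0.141 -0.115  1.541] [-2.458, 1.478, -0.23] 505.3394722138035
coffee_machine 0.81 [192.0, 181.0, 90.0, 86.0] [0.482 0.348 0.204]
drip_tray 0.83 [266.0, 232.0, 48.0, 32.0] [0.489 0.115 0.035]
cup 0.73 [150.0, 154.0, 17.0, 19.0] [0.549 0.582 0.013]
cup 0.55 [258.0, 219.0, 23.0, 27.0] [0.507 0.152 0.053]
brew_button 0.62 [198.0, 170.0, 7.0, 8.0] [0.515 0.341 0.222]
brew_button 0.55 [390.0, 295.0, 34.0, 38.0] [ 0.496 -0.308  0.004]
spout_tip 0.67 [197.0, 181.0, 93.0, 79.0] [0.489 0.333 0.198]
sugar_jar 0.87 [367.0, 260.0, 31.0, 28.0] [ 0.533 -0.191  0.111]
milk_jug 0.81 [390.0, 295.0, 33.0, 41.0] [ 0.496 -0.308  0.004]
blue_mug 0.74 [429.0, 296.0, 40.0, 42.0] [ 0.549 -0.411  0.011]
blue_mug 0.39 [193.0, 181.0, 89.0, 77.0] [0.485 0.347 0.199]
tablet_tin 0.74 [362.0, 286.0, 19.0, 18.0] [ 0.473 -0.217  0.053]
side [ 0.595 -1.199  0.978] [-2.143, -0.07, 0.033] 470.0503499665487
coffee_machine 0.83 [286.0, 190.0, 36.0, 73.0] [0.521 0.288 0.138]
coffee_machine 0.64 [276.0, 229.0, 22.0, 18.0] [0.493 0.167 0.047]
drip_tray 0.9 [277.0, 248.0, 27.0, 31.0] [0.503 0.077 0.035]
cup 0.87 [274.0,
[... 653 characters left out ...]
.048]
{'time': 1.1, 'q': array([ 1.29609169e+00,  2.63885094e-01,  1.60400302e+00, -2.86071373e-05,
        1.27369821e+00, -3.69095106e-02]), 'joint_vel': array([-1.73943383e-05, -2.30549400e-04,  1.57339054e-03, -4.62465497e-04,
        6.13427819e-04,  1.19683351e-05]), 'joint_torque': array([ 4.11583887e-04, -5.15087092e+01, -3.67729104e+01,  2.46302525e-04,
        9.59279787e-04, -1.33775853e-05]), 'tool_pos': array([0.15901847, 0.65599521, 0.24528814]), 'tcp_rot': array([3.72631878e-01, 3.11938679e+00, 3.16152069e-06]), 'wrist_force': array([-0.85689281, -0.17623035, -0.91204738]), 'torque': array([ 0.03149921,  0.0473521 , -0.01397934]), 'grip_force': 0.0, 'width': 1.000984294839129}
```

```bash
python3 - <<'E'
import cv2,numpy as np
a=cv2.imread('pics/top0.png');b=cv2.imread('pics/side0.png')
A=cv2.resize(a[120:280,130:340],None,fx=3.6,fy=3.6,interpolation=cv2.INTER_CUBIC)
B=cv2.resize(b[130:330,200:360],None,fx=3,fy=3,interpolation=cv2.INTER_CUBIC)
cv2.imwrite('pics/topc.png',A);cv2.imwrite('pics/sidec.png',B)
E
```

```text
(no output)
```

View pics/top0.png

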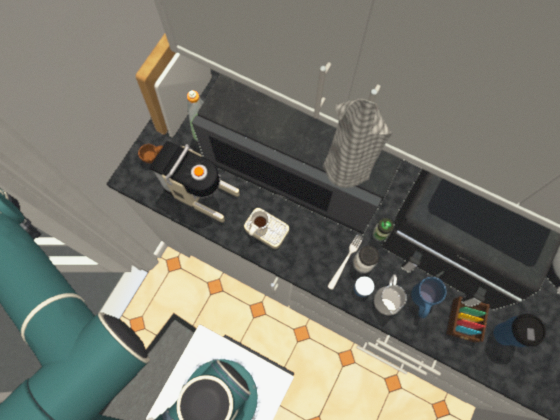

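View pics/topc.png

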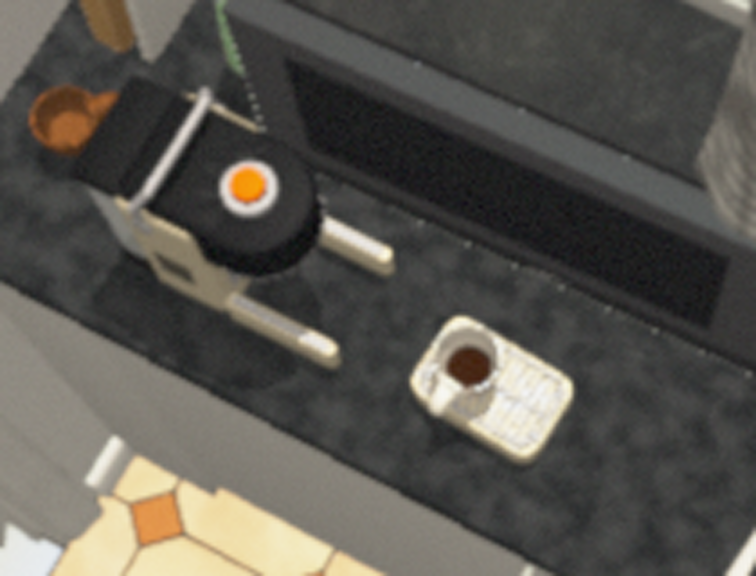

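View pics/sidec.png

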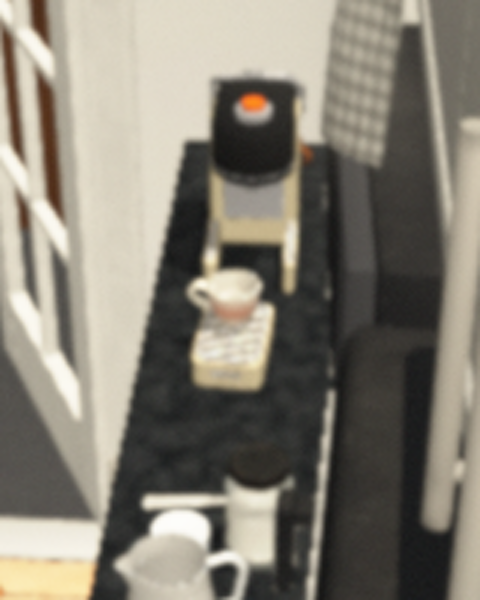

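The top view shows the tray at (266,232) with the cream cup on it at (258,219). The machine's feet point right and down from (190,180), and the orange button is at (199,171). Candidates for the cup are cream on the tray (258,219) and brown behind the machine (150,154), so I choose the cream one. For the button, the machine top (199,171) fits; the orange knob at (193,97) and the floor tiles don't.

```bash
python3 - <<'E'
from h import *
P=np.load('topP.npy');im=cv2.imread('pics/top0.png');Z=P[...,2]
hsv=cv2.cvtColor(im,cv2.COLOR_BGR2HSV)
v,u=np.mgrid[:420,:560]
def box(m,name):
    # re-project w/ fixed depth? use cloud
    Q=P[m][:,:2].astype(np.float32); r=cv2.minAreaRect(Q*1000);print(name,len(Q),np.round(r[0],1),np.round(r[1],1),round(r[2],1),'z',np.round(np.nanpercentile(Z[m],[5,50,95]),4))
    return Q
S=hsv[...,1];V=hsv[...,2]
t=(u>238)&(u<295)&(v>205)&(v<252)&(Z>.022)&(Z<.045); box(t,'tray')
t2=(u>238)&(u<295)&(v>205)&(v<252)&(Z>.012)&(Z<.1); box(t2,'tray+cup')
c=(u>238)&(u<295)&(v>205)&(v<252)&(Z>.07); Q=box(c,'cup rim'); 
f1=(u>217)&(u<242)&(v>175)&(v<200)&(Z>.025)&(Z<.055); a=box(f1,'foot far')
f2=(u>190)&(u<228)&(v>196)&(v<224)&(Z>.025)&(Z<.055); b=box(f2,'foot near')
for q in(a,b):
    l=cv2.fitLine(q,cv2.DIST_HUBER,0,.01,.01).ravel();print(np.round(l,4),np.degrees(np.arctan2(l[1],l[0])))
o=(u>185)&(u<212)&(v>160)&(v<182)&(hsv[...,0]>5)&(hsv[...,0]<22)&(S>180)&(V>150)
print('button',o.sum(),np.round(np.nanmedian(P[o],0),4),u[o].mean(),v[o].mean())
# microwave face & counter
m=(v==v)&(Z>.1)&(Z<.28)&(P[...,0]>.55)&(P[...,0]<.65)&(P[...,1]<.3)&(P[...,1]>-.1);print('mw x',np.nanpercentile(P[m][:,0],[5,50]) if m.any() else 0)
P2=np.load('sideP.npy');Z2=P2[...,2]
im2=cv2.imread('pics/side0.png');h2=cv2.cvtColor(im2,cv2.COLOR_BGR2HSV)
inb=(P2[...,0]>.40)&(P2[...,0]<.6)&(P2[...,1]>0)&(P2[...,1]<.25)
P=P2;Z=Z2
box(inb&(Z2>.028)&(Z2<.042)&(P2[...,1]<.2),'tray side')
o=(h2[...,0]>5)&(h2[...,0]<22)&(h2[...,1]>180)&(h2[...,2]>150)&(Z2>.15)&(P2[...,1]>.2)&(P2[...,1]<.5);print('btn side',o.sum(),np.round(np.nanmedian(P2[o],0),4))
for s,lo,hi in(('L',.44,.50),('R',.53,.6)):
    m=(Z2>.03)&(Z2<.043)&(P2[...,1]>.19)&(P2[...,1]<.33)&(P2[...,0]>lo)&(P2[...,0]<hi)
    if m.sum()>4:
        Q=P2[m];print(s,m.sum(),np.round(Q.min(0),3),np.round(Q.max(0),3),np.round(np.median(Q,0),3))
E
```

```text
tray 667 [502.5 122.7] [126.2  83.3] 86.0 z [0.0276 0.0351 0.0411]
tray+cup 1062 [509.2 125.1] [132.6 135.8] 10.4 z [0.0254 0.0375 0.0844]
cup rim 152 [494.  140.8] [77.3 55.7] 25.1 z [0.071  0.0827 0.0889]
foot far 114 [574.3 292.7] [58.9 62.7] 17.4 z [0.0276 0.0404 0.0467]
foot near 195 [463.  311.3] [110.7  27.6] 81.9 z [0.0293 0.0414 0.0475]
[0.0124 0.9999 0.5591 0.2927] 89.29193
[0.0076 1.     0.4621 0.3104] 89.5668
button 57 [0.5096 0.3369 0.2223] 198.43859649122808 171.17543859649123
mw x [0.60575647 0.61234225]
tray side 365 [501.5 117.5] [126.9  80.7] 86.5 z [0.0287 0.032  0.0364]
btn side 28 [0.51   0.3415 0.2172]
L 44 [0.456 0.251 0.031] [0.469 0.329 0.043] [0.463 0.287 0.038]
R 47 [0.554 0.249 0.032] [0.568 0.325 0.043] [0.561 0.29  0.037]
```

Request:
{"fn": "carry_out", "kwargs": {
  "series": "0.021 -0.04 0 -5;0.021 -0.04 0 -5;0.021 -0.04 0 -5;0.021 -0.04 0 -5;0.021 -0.04 0 -5;0.021 -0.04 0 -5;0.021 -0.04 0 -5;0.021 -0.04 0 -5;0.021 -0.04 0 -5;0.021 -0.04 0 -5;0.021 -0.04 0 -5;0.021 -0.04 0 -5;0.021 -0.04 0 -5;0.021 -0.04 0 -5;0.021 -0.04 0 -5;0.021 -0.04 0 -5;0 0 0 0;0 0 0 0",
  "jaw": -0.53
}}

```text
time: 3.35
tool_pos: [0.4947, 0.0162, 0.2452]
tcp_rot: [-2.29, -2.149, 0.0]
wrist_force: [-0.7, -0.1, 0.0]
width: 0.239
grip_force: 0.0
```

Request:
{"fn": "carry_out", "kwargs": {
  "series": "0.003 0 -0.04 0;0 0 -0.05 0;0 0 -0.05 0;0 0 -0.04 0;0 0 -0.025 0;0 0 -0.01 0;0 0 0 0"
}}

```text
time: 4.22
tool_pos: [0.4976, 0.0168, 0.0302]
tcp_rot: [-2.289, -2.151, 0.001]
wrist_force: [-1.1, 0.1, 0.7]
width: 0.234
grip_force: 0.0
```

```bash
python3 - <<'E'
from h import *
s=bot.read_state();print(s['tool_pos'],s['wrist_force'])
im,d=look('side');im2,d2=look('top')
a=cv2.resize(im[180:300,230:330],None,fx=4,fy=4,interpolation=cv2.INTER_CUBIC)
b=cv2.resize(im2[160:280,180:280],None,fx=4,fy=4,interpolation=cv2.INTER_CUBIC)
cv2.imwrite('pics/c1.png',np.hstack([a,b])[:600,:800])
E
```

```text
[0.49759474 0.01676541 0.03021442] [-1.09673346  0.12525218  0.68043172]
```

View pics/c1.png

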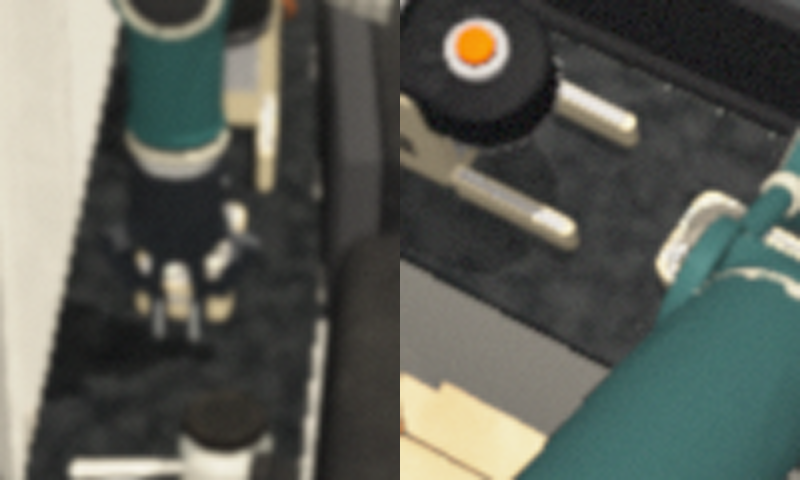

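The side view shows both fingertips (left half, columns 160–195, row 330) centred on the tray's front. The top view shows the tray's leading end and the feet clear ahead. I'll make gentle contact next.

Request:
{"fn": "carry_out", "kwargs": {
  "series": "0 0.005 0 0;0 0.006 0 0;0 0.005 0 0;0 0.003 0 0;0 0.002 0 0;0 0.002 0 0;0 0.002 0 0;0 0.002 0 0;0 0.002 0 0;0 0.002 0 0;0 0.002 0 0"
}}

```text
time: 5.7
tool_pos: [0.4981, 0.0486, 0.0303]
tcp_rot: [2.29, 2.15, -0.001]
wrist_force: [1.0, -1.9, -0.3]
width: 0.231
grip_force: 1.5
```

```bash
cat > m.py <<'E'
from h import *
import sys
s=bot.read_state();print(s['tool_pos'].round(4),s['wrist_force'].round(2),s['torque'].round(2))
im,d=look('top');P=cloud('top',d);Z=P[...,2]
hsv=cv2.cvtColor(im,cv2.COLOR_BGR2HSV)
m=(Z>.02)&(Z<.045)&(hsv[...,2]>110)&(hsv[...,1]<110)&(P[...,0]>.44)&(P[...,0]<.585)&(P[...,1]>.06)&(P[...,1]<.4)
n,L,st,_=cv2.connectedComponentsWithStats(m.astype(np.uint8))
for i in range(1,n):
    if st[i,4]>25:
        Q=P[L==i];r=cv2.minAreaRect((Q[:,:2]*1000).astype(np.float32));print(st[i],np.round(r[0],1),np.round(r[1],1),round(r[2],1),'min',Q.min(0).round(3),'max',Q.max(0).round(3))
if len(sys.argv)>1:
    a=cv2.resize(im[140:260,150:290],None,fx=4,fy=4,interpolation=cv2.INTER_CUBIC);cv2.imwrite('pics/'+sys.argv[1],a)
E
python3 m.py
```

```text
[0.4981 0.0486 0.0303] [ 1.01 -1.86 -0.29] [-0.51 -0.03 -0.09]
[219 180  20  15  97] [559.6 288.7] [14.7 66.1] 1.7 min [0.552 0.256 0.021] max [0.568 0.322 0.045]
[182 198  41  23 191] [469.6 327.7] [ 29.7 143.2] 0.8 min [0.454 0.256 0.02 ] max [0.484 0.399 0.045]
```

Request:
{"fn": "carry_out", "kwargs": {
  "series": "0 0.001 0 0;0.0003 0.002 0 0.2;0.0007 0.003 0 0.2;0.0008 0.003 0 0.25;0.0008 0.003 0 0.25;0.0008 0.003 0 0.25;0.0008 0.003 0 0.25;0.0008 0.003 0 0.25;0.0008 0.003 0 0.25;0.0008 0.003 0 0.25;0.0008 0.003 0 0.25;0.0008 0.003 0 0.25;0.0008 0.003 0 0.25;0.0008 0.003 0 0.25;0.0008 0.003 0 0.25;0.0008 0.003 0 0.25;0.0007 0.003 0 0.2;0.0003 0.002 0 0;0.0002 0.001 0 0"
}}

```text
time: 8.12
tool_pos: [0.5106, 0.1001, 0.0303]
tcp_rot: [2.217, 2.226, -0.0]
wrist_force: [-0.8, -5.0, 1.2]
width: 0.235
grip_force: 1.9
```

```bash
python3 m.py c2.png
```

```text
[0.5106 0.1001 0.0303] [-0.77 -4.99  1.15] [-0.65 -0.01  0.06]
[219 180  20  14  96] [560.  289.3] [68.1 14.2] 89.7 min [0.553 0.255 0.022] max [0.567 0.323 0.045]
[182 198  41  22 182] [469.5 324.7] [ 29.  141.1] 0.5 min [0.455 0.254 0.02 ] max [0.484 0.395 0.045]
```

View pics/c2.png

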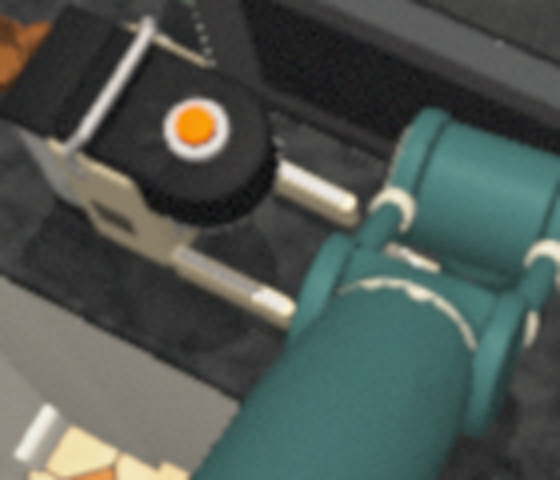

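The arm's wrist hides the tray from above, so I'll back off for a clear look before the narrow entry.

Request:
{"fn": "carry_out", "kwargs": {
  "series": "0 -0.003 0 0;0 -0.03 0 0;0 -0.03 0.03 0;0 -0.04 0.05 0;0 -0.05 0.05 0;0 -0.06 0.03 0;0 -0.06 0 0;0 0 0 0"
}}

```text
time: 9.18
tool_pos: [0.5111, -0.1657, 0.1822]
tcp_rot: [2.222, 2.218, 0.002]
wrist_force: [-0.1, 0.7, 0.0]
width: 0.235
grip_force: 0.0
```

```bash
cat > m2.py <<'E'
from h import *
import sys
s=bot.read_state();print(s['tool_pos'].round(4))
acc=[]
for k in range(3):
    im,d=look('top');acc.append(d)
d=np.median(acc,0);P=cloud('top',d);Z=P[...,2]
v,u=np.mgrid[:420,:560]
def rep(m,name):
    Q=P[m];r=cv2.minAreaRect((Q[:,:2]*1000).astype(np.float32));print(name,len(Q),np.round(r[0],1),np.round(r[1],1),round(r[2],1),'x',np.percentile(Q[:,0],[1,99]).round(4),'y',np.percentile(Q[:,1],[1,99]).round(4))
T=float(sys.argv[1]) # tray centre y
hsv=cv2.cvtColor(im,cv2.COLOR_BGR2HSV);li=(hsv[...,2]>100)
m=(Z>.026)&(Z<.045)&li&(abs(P[...,0]-.51)<.055)&(abs(P[...,1]-T)<.08);
n,L,st,_=cv2.connectedComponentsWithStats(m.astype(np.uint8))
for i in range(1,n):
    if st[i,4]>30: rep(L==i,'comp')
c=(Z>.075)&(Z<.1)&(abs(P[...,0]-.5)<.06)&(abs(P[...,1]-T-.02)<.05)
if c.sum()>10: rep(c,'cup')
a=cv2.resize(im[140:260,150:290],None,fx=4,fy=4,interpolation=cv2.INTER_CUBIC);cv2.imwrite('pics/'+sys.argv[2],a)
im,d=look('side');P=cloud('side',d);Z=P[...,2];li=im.max(-1)>100
m=(Z>.028)&(Z<.042)&li&(abs(P[...,0]-.51)<.055)&(abs(P[...,1]-T)<.07)
n,L,st,_=cv2.connectedComponentsWithStats(m.astype(np.uint8))
for i in range(1,n):
    if st[i,4]>25: rep(L==i,'side')
E
python3 m2.py 0.172 c3.png
```

```text
[ 0.5111 -0.1657  0.1822]
comp 577 [509.4 155.2] [84.4 81.2] 89.9 x [0.4698 0.549 ] y [0.1137 0.1934]
comp 57 [486.1 230.4] [39.7 19.3] 32.1 x [0.47   0.5042] y [0.2154 0.2379]
cup 140 [500.3 193.5] [75.6 57.7] 28.9 x [0.457  0.5359] y [0.1689 0.2261]
side 32 [531.1 139.1] [63.6 14.2] 71.7 x [0.5203 0.537 ] y [0.1087 0.1694]
```

View pics/c3.png

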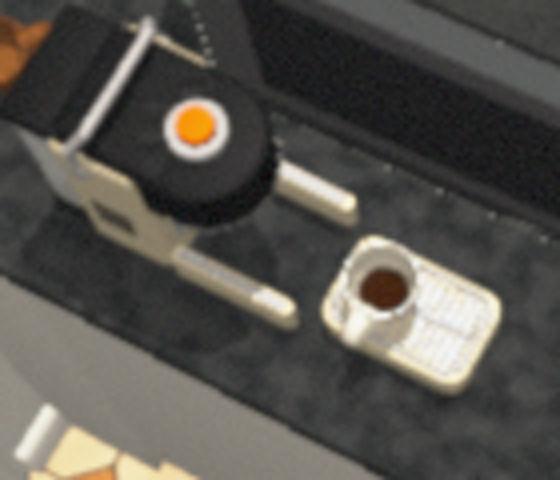

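The picture shows the tray squared up in front of the feet, with the cup still at the leading end of the tray (385,285 in the crop). I'll refine the edges with a rectified view.

```bash
cat > e.py <<'E'
from h import *
c=eyes.get_calibration('top');K=np.array(c['K']);R=np.array(c['rotation']);p=np.array(c['position'])
if R.shape!=(3,3): R=cv2.Rodrigues(R)[0]
g=np.mean([look('top')[0].astype(float).mean(-1) for _ in range(4)],0).astype(np.float32)
def prof(xs,ys,z):
    X,Y=np.meshgrid(xs,ys);W=np.stack([X,Y,np.full_like(X,z)],-1)-p
    q=(W@R)@K.T
    return cv2.remap(g,(q[...,0]/q[...,2]).astype(np.float32),(q[...,1]/q[...,2]).astype(np.float32),cv2.INTER_CUBIC)
def edge(name,x0,x1,y0,y1,z,ax=0,sgn=-1):
    xs=np.arange(x0,x1,.0005);ys=np.arange(y0,y1,.002)
    if ax: xs,ys=np.arange(x0,x1,.002),np.arange(y0,y1,.0005)
    I=prof(xs,ys,z); I=I.T if ax else I
    t=ys if ax else xs;s=xs if ax else ys
    G=np.clip(sgn*np.gradient(cv2.GaussianBlur(I,(9,1),0),axis=1),0,None)
    k=G.argmax(1);e=[]
    for r,kk in enumerate(k):
        a,b=max(0,kk-8),kk+9;e.append((G[r,a:b]*t[a:b]).sum()/G[r,a:b].sum())
    e=np.array(e);f=np.polyfit(s-s.mean(),e,1)
    for _ in range(3):
        r=e-np.polyval(f,s-s.mean());w=abs(r)<1.5*np.median(abs(r))+3e-4;f=np.polyfit((s-s.mean())[w],e[w],1)
    print(name,'at',s.mean().round(3),'pos %.4f slope %.2f deg rms %.4f'%(f[1],np.degrees(f[0]),r[w].std()))
if __name__=='__main__':
    edge('tray +x',.535,.562,.13,.215,.035)
    edge('near foot inner',.460,.480,.265,.31,.040)
    edge('far foot outer',.560,.580,.262,.30,.040)
    edge('near nose y',.459,.467,.235,.275,.02,1,1)
    edge('far nose y',.557,.564,.235,.275,.02,1,1)
    edge('tray front y',.49,.53,.09,.13,.03,1,1)
    edge('tray back y',.49,.53,.22,.25,.036,1,-1)
E
python3 e.py
```

```text
tray +x at 0.172 pos 0.5510 slope 0.61 deg rms 0.0004
near foot inner at 0.287 pos 0.4713 slope -1.06 deg rms 0.0001
far foot outer at 0.28 pos 0.5689 slope -0.09 deg rms 0.0002
near nose y at 0.463 pos 0.2598 slope -26.49 deg rms 0.0001
far nose y at 0.56 pos 0.2553 slope 100.50 deg rms 0.0020
tray front y at 0.51 pos 0.1100 slope -0.44 deg rms 0.0002
tray back y at 0.51 pos 0.2381 slope 1.72 deg rms 0.0004
```

Request:
{"fn": "carry_out", "kwargs": {
  "series": "0 0.05 0 0.3;0 0.06 -0.01 0.3;0 0.06 -0.04 0.1;0 0.04 -0.05 0;0 0.015 -0.04 0;0 0.01 -0.012 0;0 0.003 0 0;0 0.003 0 0;0 0 0 0"
}}

```text
time: 10.7
tool_pos: [0.5123, 0.0696, 0.0376]
tcp_rot: [2.202, 2.237, 0.004]
wrist_force: [-0.3, 1.1, 0.2]
width: 0.231
grip_force: 0.0
```

Request:
{"fn": "carry_out", "kwargs": {
  "series": "-0.001 0.008 -0.004 0;-0.001 0.01 -0.003 0;0 0.006 0 0;0 0.002 0 0;0 0.002 0 0;0 0.002 0 0;0 0.001 0 0"
}}

```text
time: 11.58
tool_pos: [0.5087, 0.1004, 0.0288]
tcp_rot: [2.203, 2.239, -0.001]
wrist_force: [0.4, -2.7, 0.0]
width: 0.236
grip_force: 1.6
```

Request:
{"fn": "carry_out", "kwargs": {
  "series": "0.0002 0.001 0 0;0.0004 0.002 0 0;0.0005 0.0025 0 0;0.0005 0.0025 0 0;0.0005 0.0025 0 0;0.0005 0.0025 0 0;0.0005 0.002 0 0;0.0003 0.001 0 0;0 0.0005 0 0"
}}

```text
time: 12.7
tool_pos: [0.512, 0.1175, 0.0287]
tcp_rot: [2.203, 2.239, -0.0]
wrist_force: [-1.5, -3.9, 1.3]
width: 0.236
grip_force: 2.1
```

```bash
python3 - <<'E'
from h import *
s=bot.read_state();print(s['tool_pos'],s['wrist_force'],s['torque'])
im,_=look('side');im2,_=look('top')
a=cv2.resize(im[170:270,240:330],None,fx=5,fy=5,interpolation=cv2.INTER_CUBIC)
b=cv2.resize(im2[160:260,190:260],None,fx=5,fy=5,interpolation=cv2.INTER_CUBIC)
cv2.imwrite('pics/c4.png',np.hstack([a,b]))
E
```

```text
[0.5120186  0.1174656  0.02874576] [-1.48990761 -3.90254537  1.34791842] [-0.67495054  0.16239758  0.05403935]
```

View pics/c4.png

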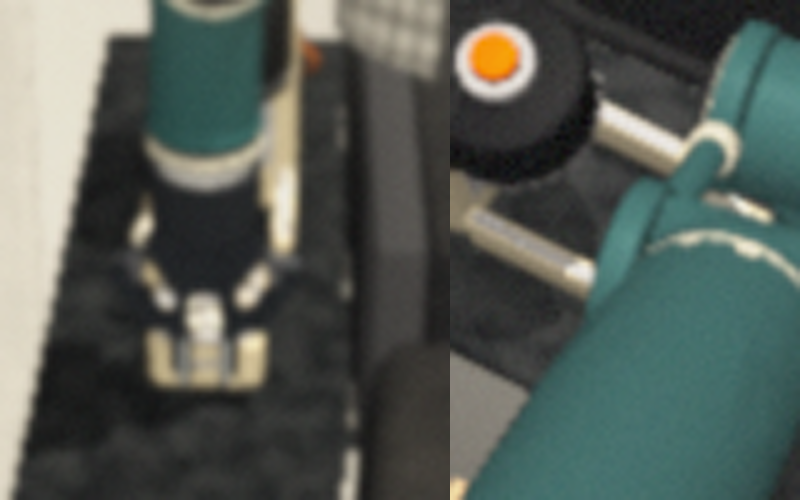

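The fingers sit centred on the tray's front, and there is no sign of jamming. I'll push on slowly into the mouth and watch the force.

Request:
{"fn": "carry_out", "kwargs": {
  "series": "0.0002 0.001 0 0;0.0002 0.002 0 0;0.0002 0.002 0 0;0 0.002 0 0;0 0.002 0 0;0 0.002 0 0;0 0.002 0 0;0 0.001 0 0"
}}

```text
time: 13.8
tool_pos: [0.5126, 0.1316, 0.0287]
tcp_rot: [2.203, 2.239, 0.0]
wrist_force: [0.3, -3.4, 1.8]
width: 0.232
grip_force: 1.9
```

Request:
{"fn": "carry_out", "kwargs": {
  "series": "0 0.001 0 0;0 0.002 0 0;0 0.002 0 0;0 0.002 0 0;0 0.002 0 0;0 0.002 0 0;0 0.002 0 0;0 0.002 0 0;0 0.002 0 0;0 0.001 0 0"
}}

```text
time: 15.05
tool_pos: [0.5126, 0.1495, 0.0288]
tcp_rot: [2.203, 2.239, -0.0]
wrist_force: [0.3, -4.6, 1.3]
width: 0.237
grip_force: 2.0
```

Request:
{"fn": "carry_out", "kwargs": {
  "series": "0 0.001 0 0;0 0.002 0 0;0 0.002 0 0;0 0.002 0 0;0 0.002 0 0;0 0.002 0 0;0 0.002 0 0;0 0.002 0 0;0 0.002 0 0;0 0.002 0 0;0 0.002 0 0;0 0.001 0 0"
}}

```text
time: 16.55
tool_pos: [0.5126, 0.1715, 0.0288]
tcp_rot: [2.203, 2.239, -0.0]
wrist_force: [0.8, -4.0, 1.4]
width: 0.233
grip_force: 2.1
```

```bash
python3 - <<'E'
from h import *
tp=bot.read_state()['tool_pos']
for n in('top','side'):
    im,d=look(n);P=cloud(n,d)
    teal=(im[...,0]>im[...,2]+25)
    m=teal&(P[...,2]>.1)&(P[...,2]<.6)&(P[...,1]>tp[1]-.15)
    Q=P[m]-[*tp[:2],0]
    for z in np.arange(.1,.5,.04):
        q=Q[(Q[:,2]>z)&(Q[:,2]<z+.04)&(abs(Q[:,0])<.1)]
        if len(q)>5: print(n,round(z,2),len(q),'x',q[:,0].min().round(3),q[:,0].max().round(3),'y',q[:,1].min().round(3),q[:,1].max().round(3))
E
```

```text
top 0.18 11 x -0.01 0.017 y 0.157 0.182
top 0.22 22 x -0.013 0.012 y 0.16 0.181
top 0.3 39 x -0.037 -0.022 y -0.029 0.011
top 0.34 59 x -0.054 -0.025 y -0.061 0.035
top 0.38 1174 x -0.061 0.049 y -0.07 0.062
top 0.42 103 x -0.086 -0.032 y -0.075 0.039
top 0.46 6 x -0.099 -0.071 y -0.084 0.017
side 0.22 202 x -0.08 0.037 y -0.045 0.488
side 0.26 141 x -0.024 0.031 y -0.045 -0.016
side 0.3 6 x -0.013 0.006 y -0.038 -0.035
side 0.38 189 x -0.044 0.03 y -0.072 0.047
side 0.42 34 x -0.098 -0.035 y -0.086 -0.066
```

Request:
{"fn": "carry_out", "kwargs": {
  "series": "0 0.001 0 0;0 0.002 0 0;0 0.0025 0 0;0 0.0025 0 0;0 0.0025 0 0;0 0.0025 0 0;0 0.0025 0 0;0 0.0025 0 0;0 0.0025 0 0;0 0.0025 0 0;0 0.0025 0 0;0 0.0025 0 0;0 0.0025 0 0;0 0.0025 0 0;0 0.0025 0 0;0 0.0025 0 0;0 0.002 0 0;0 0.001 0 0"
}}

```text
time: 18.9
tool_pos: [0.5126, 0.2125, 0.0288]
tcp_rot: [2.203, 2.239, 0.0]
wrist_force: [-0.7, -4.6, 2.7]
width: 0.229
grip_force: 2.3
```

Final stretch at slow speed, checking force until it meets the tower.

Request:
{"fn": "carry_out", "kwargs": {
  "series": "0 0.001 0 0;0 0.001 0 0;0 0.001 0 0;0 0.001 0 0;0 0.001 0 0;0 0.001 0 0;0 0.001 0 0;0 0.001 0 0;0 0.001 0 0;0 0.001 0 0;0 0.001 0 0"
}}

```text
time: 20.27
tool_pos: [0.5126, 0.2235, 0.0287]
tcp_rot: [-2.203, -2.239, 0.0]
wrist_force: [0.0, -4.3, 3.1]
width: 0.234
grip_force: 2.3
```

Request:
{"fn": "carry_out", "kwargs": {
  "series": "0 0.0008 0 0;0 0.0007 0 0;0 0.0007 0 0;0 0.0007 0 0"
}}

```text
time: 20.78
tool_pos: [0.5126, 0.2244, 0.0288]
tcp_rot: [2.201, 2.239, -0.004]
wrist_force: [0.7, -14.8, 4.9]
width: 0.236
grip_force: 6.9
```

Request:
{"fn": "carry_out", "kwargs": {
  "series": "0 0.0007 0 0;0 0.0007 0 0;0 0 0 0"
}}

```text
time: 21.15
tool_pos: [0.5126, 0.2245, 0.0288]
tcp_rot: [2.2, 2.239, -0.007]
wrist_force: [0.5, -17.0, 6.7]
width: 0.231
grip_force: 8.6
```

Solid stop at the predicted place. I'll back off and verify.

Request:
{"fn": "carry_out", "kwargs": {
  "series": "0 -0.002 0 0;0 -0.003 0 0;0 -0.01 0 0;0 -0.03 0 0;0 -0.04 0.02 0;0 -0.05 0.05 0;0 -0.06 0.06 0;0 -0.06 0.06 0;0 -0.06 0.04 0;0 -0.06 0.03 0;0 0 0 0",
  "jaw": -1
}}

```text
time: 22.52
tool_pos: [0.5142, -0.1012, 0.2472]
tcp_rot: [2.205, 2.23, 0.005]
wrist_force: [0.1, 0.4, 0.1]
width: -0.005
grip_force: 0.0
```

```bash
cat > f.py <<'E'
from e import *
edge('near foot inner',.460,.480,.265,.31,.040)
edge('tray front y',.49,.53,.22,.25,.03,1,1)
edge('near nose y',.459,.467,.235,.275,.02,1,1)
im,d=look('top');P=cloud('top',d);h=cv2.cvtColor(im,cv2.COLOR_BGR2HSV)
v,u=np.mgrid[:420,:560]
o=(u>185)&(u<212)&(v>160)&(v<182)&(h[...,0]>5)&(h[...,0]<22)&(h[...,1]>180)&(h[...,2]>150)
uc,vc=u[o].mean(),v[o].mean()
r=R@np.array([(uc-K[0,2])/K[0,0],(vc-K[1,2])/K[1,1],1])
print('btn z',np.nanpercentile(P[o][:,2],[10,50,90]),'xy at .215/.22',(p+r*(.215-p[2])/r[2]).round(4),(p+r*(.22-p[2])/r[2]).round(4))
col=(u>185)&(u<212)&(v>160)&(v<182)&~o&(h[...,2]>170);print('collar z',np.nanmedian(P[col][:,2]), 'head z',np.nanmedian(P[(h[...,2]<60)&(u>180)&(u<215)&(v>155)&(v<190)][:,2]))
im2,d2=look('side');P2=cloud('side',d2);h2=cv2.cvtColor(im2,cv2.COLOR_BGR2HSV)
o=(h2[...,0]>5)&(h2[...,0]<22)&(h2[...,1]>180)&(h2[...,2]>150)&(P2[...,2]>.15)&(P2[...,1]>.2)&(P2[...,1]<.5);print('btn side',np.round(np.nanmedian(P2[o],0),4))
a=cv2.resize(im2[145:265,245:325],None,fx=5,fy=5,interpolation=cv2.INTER_CUBIC)
b=cv2.resize(im[140:260,160:240],None,fx=5,fy=5,interpolation=cv2.INTER_CUBIC)
cv2.imwrite('pics/c5.png',np.hstack([a,b]))
E
python3 f.py
```

```text
near foot inner at 0.287 pos 0.4710 slope 0.26 deg rms 0.0003
tray front y at 0.51 pos 0.2344 slope -0.30 deg rms 0.0002
near nose y at 0.463 pos 0.2545 slope 74.62 deg rms 0.0015
btn z [0.21896367 0.22246952 0.22638755] xy at .215/.22 [0.5123 0.3396 0.215 ] [0.5109 0.3378 0.22  ]
collar z 0.21497350708348895 head z 0.20091050488072915
btn side [nan nan nan]
  return np.nanmean(a, axis, out=out, keepdims=keepdims)
```

View pics/c5.png

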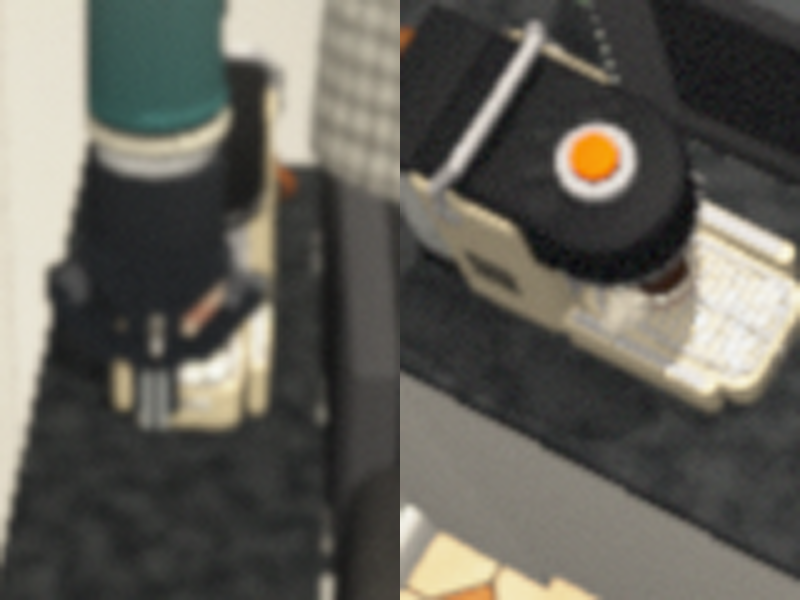

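```bash
python3 - <<'E'
from e import *
for z in(0.0,.005):
    for n,a,b in(('near nose',.4605,.4665),('far nose',.559,.565),('tray',.495,.53)):
        edge(n+str(z),a,b,.215,.285,z,1,1) if n!='tray' else edge(n+str(z),a,b,.215,.26,z,1,1)
E
```

```text
near nose0.0 at 0.464 pos 0.2592 slope 97.45 deg rms 0.0016
far nose0.0 at 0.561 pos 0.2530 slope 85.02 deg rms 0.0003
tray0.0 at 0.512 pos 0.2414 slope 0.34 deg rms 0.0003
near nose0.005 at 0.464 pos 0.2562 slope 75.34 deg rms 0.0028
far nose0.005 at 0.561 pos 0.2532 slope 41.52 deg rms 0.0000
tray0.005 at 0.512 pos 0.2402 slope -0.17 deg rms 0.0003
```

Request:
{"fn": "carry_out", "kwargs": {
  "series": "0 0.03 0.04 0;0 0.05 0.05 0;0 0.06 0.03 0;0 0.06 0 0;0 0.06 0 0;0 0.06 0 0;0 0.06 0 0;0 0.045 0 0;-0.001 0.015 0 0;0 0 0 0;0 0 0 0"
}}

```text
time: 24.4
tool_pos: [0.5117, 0.3311, 0.3561]
tcp_rot: [2.204, 2.238, -0.001]
wrist_force: [-0.2, 0.4, -0.7]
width: 0.002
grip_force: 0.0
```

```bash
python3 - <<'E'
from h import *
P0=np.load('sideP.npy')
def sel(P,x0,x1,y0,y1,z0,z1):
    m=(P[...,0]>x0)&(P[...,0]<x1)&(P[...,1]>y0)&(P[...,1]<y1)&(P[...,2]>z0)&(P[...,2]<z1);return P[m]
for z in(.03,.05,.07,.09):
    q=sel(P0,.478,.545,.3,.42,z,z+.02);print('tower',z,len(q),np.round(np.median(q,0),4),np.round(np.std(q[:,1]),4))
P=np.median([cloud('side',look('side')[1]) for _ in range(5)],0)
for z in(.006,.012,.018,.024):
    q=sel(P,.485,.54,.2,.27,z,z+.006);print('front',z,len(q),np.round(np.median(q,0),4) if len(q) else '')
q0=sel(P0,.47,.53,.03,.09,.006,.03);print('front0',len(q0),np.median(q0,0))
T=sel(P,.48,.545,.2,.30,.030,.042);print('tray top',len(T),np.round(np.percentile(T[:,1],[1,50]),4))
for n,a,b in(('near',.456,.469),('far',.554,.567)):
    q=sel(P,a,b,.235,.30,.006,.034);print(n,len(q),np.round(np.percentile(q[:,1],[10,25,50]),4))
im,_=look('side');cv2.imwrite('pics/c6.png',cv2.resize(im[110:250,230:350],None,fx=4,fy=4,interpolation=cv2.INTER_CUBIC))
s=bot.read_state();print(s['tool_pos'],s['wrist_force'],s['tcp_rot'])
E
```

```text
tower 0.03 80 [0.5119 0.3587 0.0421] 0.0037
tower 0.05 79 [0.5098 0.3579 0.0611] 0.0039
tower 0.07 67 [0.5174 0.3583 0.0792] 0.0029
tower 0.09 9 [0.5289 0.3537 0.0928] 0.0192
front 0.006 23 [0.5102 0.2341 0.0088]
front 0.012 19 [0.514  0.2341 0.0159]
front 0.018 19 [0.5029 0.236  0.0199]
front 0.024 32 [0.5193 0.236  0.0275]
front0 123 [0.50081527 0.05887754 0.0196061 ]
tray top 150 [0.2361 0.2644]
near 24 [0.2523 0.2533 0.2542]
far 17 [0.2522 0.2535 0.254 ]
[0.51188784 0.33142802 0.35639465] [-0.18351946 -0.04116214 -1.23775698] [2.20478427e+00 2.23773099e+00 5.72163515e-04]
```

View pics/c6.png

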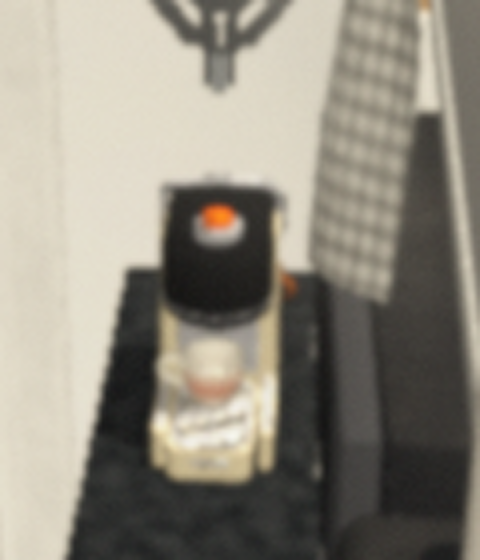

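The tray front is at y 0.2345 and the tower at 0.3583, so the tray is home and 18 mm proud of the noses. The cup is upright under the spout. Now the button at about (0.511, 0.339).

Request:
{"fn": "carry_out", "kwargs": {
  "series": "0 0.004 -0.02 0;0 0.004 -0.03 0;-0.0005 0 -0.03 0;0 0 -0.018 0;0 0 -0.008 0;0 0 0 0;0 0 0 0"
}}

```text
time: 25.58
tool_pos: [0.5118, 0.3408, 0.2515]
tcp_rot: [2.203, 2.239, 0.004]
wrist_force: [0.0, -0.4, 0.3]
width: 0.002
grip_force: 0.0
```

Request:
{"fn": "carry_out", "kwargs": {
  "series": "0 -0.001 -0.004 0;0 0 -0.004 0;0 0 -0.003 0;0 0 -0.002 0;0 0 -0.001 0;0 0 -0.001 0;0 0 0 0"
}}

```text
time: 26.45
tool_pos: [0.5111, 0.3394, 0.2352]
tcp_rot: [-2.203, -2.239, -0.0]
wrist_force: [-1.0, 0.4, -0.6]
width: -0.003
grip_force: 0.0
```

Request:
{"fn": "carry_out", "kwargs": {
  "series": "0 0 -0.001 0;0 0 -0.001 0;0 0 -0.001 0;0 0 0 0"
}}

```text
time: 26.95
tool_pos: [0.5112, 0.3394, 0.2323]
tcp_rot: [2.203, 2.239, 0.001]
wrist_force: [0.3, -0.8, 1.6]
width: -0.0
grip_force: 1.1
```

Request:
{"fn": "carry_out", "kwargs": {
  "series": "0 0 -0.001 0;0 0 -0.001 0;0 0 -0.001 0;0 0 0 0"
}}

```text
time: 27.45
tool_pos: [0.5113, 0.3394, 0.23]
tcp_rot: [2.203, 2.239, 0.001]
wrist_force: [-1.6, -1.6, 6.0]
width: 0.0
grip_force: 3.0
```

Request:
{"fn": "carry_out", "kwargs": {
  "series": "0 0 -0.001 0;0 0 -0.001 0;0 0 0 0"
}}

```text
time: 27.82
tool_pos: [0.5113, 0.3394, 0.2299]
tcp_rot: [2.203, 2.239, 0.002]
wrist_force: [-5.8, -2.8, 12.6]
width: -0.0
grip_force: 6.5
```

Request:
{"fn": "carry_out", "kwargs": {
  "series": "0 0 -0.001 0;0 0 -0.001 0;0 0 0 0;0 0 0 0"
}}

```text
time: 28.32
tool_pos: [0.5114, 0.3395, 0.2297]
tcp_rot: [2.203, 2.239, 0.004]
wrist_force: [-7.5, -4.9, 20.9]
width: -0.0
grip_force: 9.9
```

Hard stop. Now I'll release slowly and record where the force vanishes to confirm the travel.

Request:
{"fn": "carry_out", "kwargs": {
  "series": "0 0 0.003 0;0 0 0.0015 0;0 0 0 0;0 0 0 0"
}}

```text
time: 28.82
tool_pos: [0.5113, 0.3394, 0.23]
tcp_rot: [2.203, 2.239, 0.001]
wrist_force: [-0.8, -1.0, 6.4]
width: 0.005
grip_force: 3.3
```

Request:
{"fn": "carry_out", "kwargs": {
  "series": "0 0 0.001 0;0 0 0.001 0;0 0 0 0;0 0 0 0"
}}

```text
time: 29.32
tool_pos: [0.5112, 0.3394, 0.2314]
tcp_rot: [2.203, 2.239, 0.0]
wrist_force: [1.0, 0.7, 3.1]
width: -0.003
grip_force: 1.3
```

Request:
{"fn": "carry_out", "kwargs": {
  "series": "0 0 0.001 0;0 0 0 0;0 0 0 0"
}}

```text
time: 29.7
tool_pos: [0.5112, 0.3394, 0.2326]
tcp_rot: [2.203, 2.239, 0.0]
wrist_force: [0.6, 1.1, 1.8]
width: -0.002
grip_force: 1.0
```

Request:
{"fn": "carry_out", "kwargs": {
  "series": "0 0 0.001 0;0 0 0 0;0 0 0 0"
}}

```text
time: 30.08
tool_pos: [0.5111, 0.3393, 0.2336]
tcp_rot: [-2.203, -2.239, -0.0]
wrist_force: [0.8, 0.3, 1.9]
width: -0.003
grip_force: 0.8
```

Request:
{"fn": "carry_out", "kwargs": {
  "series": "0 0 0.002 0;0 0 0 0;0 0 0 0"
}}

```text
time: 30.45
tool_pos: [0.5107, 0.339, 0.2351]
tcp_rot: [-2.203, -2.239, 0.002]
wrist_force: [0.5, 0.2, -0.2]
width: -0.003
grip_force: 0.0
```

The spring force extrapolates to about 3.5 N at the stop (z 0.230), with contact lost by 0.235. That is the full 5 mm of travel. I'll retreat and do a last check.

Request:
{"fn": "carry_out", "kwargs": {
  "series": "0 0 0.01 0;0 0 0.03 0;0 0 0.04 0;0 -0.02 0.04 0;-0.02 -0.05 0 0;-0.02 -0.06 0 0;-0.02 -0.06 0 0;-0.02 -0.06 0 0;0 -0.05 0 0;0 -0.05 0 0;0 0 0 0;0 0 0 0;0 0 0 0"
}}

```text
time: 32.08
tool_pos: [0.4319, -0.0075, 0.3558]
tcp_rot: [-2.201, -2.241, -0.001]
wrist_force: [-0.0, 0.3, -0.0]
width: 0.0
grip_force: 0.0
```

```bash
python3 - <<'E'
from h import *
s=bot.read_state();print(s['time'],s['tool_pos'],s['wrist_force'])
P=np.median([cloud('side',look('side')[1]) for _ in range(3)],0)
m=(P[...,0]>.485)&(P[...,0]<.54)&(P[...,1]>.2)&(P[...,1]<.27)&(P[...,2]>.006)&(P[...,2]<.03);print('front y',np.median(P[m][:,1]))
im,_=look('side');im2,_=look('top')
a=cv2.resize(im[140:260,240:340],None,fx=4,fy=4,interpolation=cv2.INTER_CUBIC);b=cv2.resize(im2[140:260,150:250],None,fx=4,fy=4,interpolation=cv2.INTER_CUBIC)
cv2.imwrite('pics/c7.png',np.hstack([a,b]))
E
```

```text
32.075 [ 0.43188626 -0.0074595   0.35578121] [-0.04727713  0.26579271 -0.02379591]
front y 0.23436221525086398
```

View pics/c7.png

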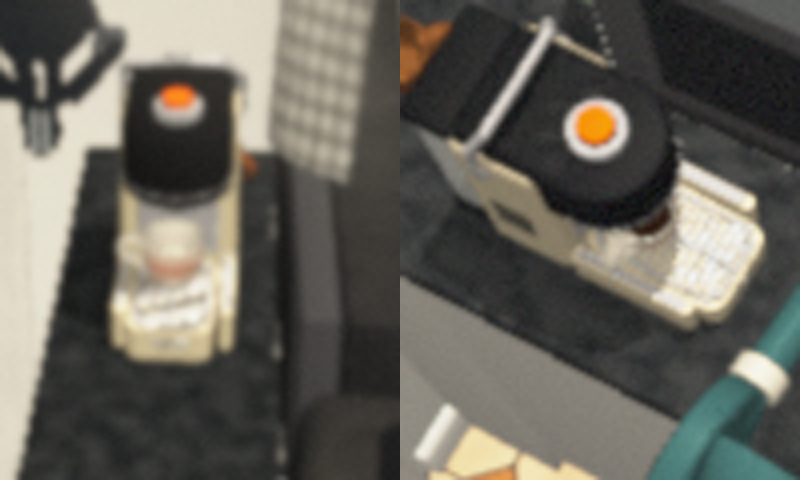

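The tray is home, the cup stands upright under the spout, the button is up and the arm is clear.

```bash
python3 -c "
from workcell import bot
print(bot.finish_job())"
```

```text
the job is handed in; nothing more can be done
None
```

The job is handed in at about 32 s: the tray is pushed home between the feet with the cup upright under the spout, and the brew button was then pressed fully down and let go; no verdict was returned.

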